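# Sort the hardware tins by heft and hand up the full one

## Task

The three closed hardware tins look alike and only their weight tells how full they are, so find out by lifting them. Stand the lightest one upright on the narrow raised steel ledge and let go of it there for refilling; then pick up the heaviest and finish still holding it up in the gripper over the rubber mat, upright and still, with at least 15 cm of clear air under it and touching nothing else. Leave the third tin standing upright on the bench, tip no tin over, and leave everything else on the bench where it is.

Things in the scene. Friction and masses are not known exactly. Their poses are not given: they have to be found in the camera images.
- tin_p_center (a point): Closed square metal tin, 54 mm square (faces across its x and y; lid rim 56 mm), 60 mm tall, upright. The three look alike; which is heavy differs each time, whatever its name or place. Weights: about 0.15 kg, 0.35 to 0.45 kg, 0.62 to 0.80 kg; contents may shift 2 mm inside. They stand in a row across the robot's front. Point: its centre, 30 mm above its underside; z is up.
- tin_q_center (a point): Closed square metal tin, 54 mm square (faces across its x and y; lid rim 56 mm), 60 mm tall, upright. The three look alike; which is heavy differs each time, whatever its name or place. Weights: about 0.15 kg, 0.35 to 0.45 kg, 0.62 to 0.80 kg; contents may shift 2 mm inside. They stand in a row across the robot's front. Point: its centre, 30 mm above its underside; z is up.
- tin_r_center (a point): Closed square metal tin, 54 mm square (faces across its x and y; lid rim 56 mm), 60 mm tall, upright. The three look alike; which is heavy differs each time, whatever its name or place. Weights: about 0.15 kg, 0.35 to 0.45 kg, 0.62 to 0.80 kg; contents may shift 2 mm inside. They stand in a row across the robot's front. Point: its centre, 30 mm above its underside; z is up.
- ledge: Narrow raised ledge, fixed to the bench: a level dark steel bar 40 mm wide (along its x) and 220 mm long (along its y), its flat top 60 mm above the bench, on two legs. Origin on the bench under the middle of the bar.
- ledge_top (a point): Middle of the ledge's flat top face, 60 mm above the bench; x across the bar, y along it.
- pipe_cap: Yellow pipe cap, 48 mm diameter, 30 mm tall, loose; a bystander to leave alone. Origin at the centre of its underside.
- socket_a: Chrome socket, 26 mm diameter, 38 mm tall, standing loose between two of the tins; a bystander. Origin at the centre of its underside.
- socket_b: Chrome socket, 22 mm diameter, 32 mm tall, standing loose between two of the tins; a bystander. Origin at the centre of its underside.
- clamp: Orange plastic spring clamp, about 145 mm long (x, jaws to +x) and 80 mm wide, 24 mm tall, lying loose; a bystander. Origin at its pivot, on the underside.
- pvc_tee: White PVC T-joint, 80 mm across (along its y), branch to +x 42 mm long, 38 mm tall, lying loose; a bystander. Origin under the crossing, at bench height.
- heat_sink: Finned aluminium heat sink, 60 x 50 x 30 mm, loose; a bystander. Origin at the centre of its underside.
- bench_top (a point): A point on top of the bench (steel with a black rubber mat, level), in front of the robot. Nothing fixed but the ledge stands on the mat; a cabinet 220 mm tall stands right of it, other equipment under 130 mm tall along its far and left edges.
Mind the look-alikes: they are no part of the job. What is shaped like the part that bears tin_p_center but pink or red is not meant.

How it is judged:
On the way:
1. the lightest tin stands released on the ledge while the other two are down on the bench (((z of tin_p_center in the frame of ledge between 0.084 and 0.095 m and contact force between tin_p and ledge between 0.8 and 2.5 N and contact force between tin_p and the fingers below 0.1 N and angle between tin_p_center's own z axis and vertical below 0.1 rad and linear speed of tin_p below 0.02 m/s and height (world z) of each of tin_q_center, tin_r_center below 0.04 m) or (z of tin_q_center in the frame of ledge between 0.084 and 0.095 m and contact force between tin_q and ledge between 0.8 and 2.5 N and contact force between tin_q and the fingers below 0.1 N and angle between tin_q_center's own z axis and vertical below 0.1 rad and linear speed of tin_q below 0.02 m/s and height (world z) of each of tin_p_center, tin_r_center below 0.04 m) or (z of tin_r_center in the frame of ledge between 0.084 and 0.095 m and contact force between tin_r and ledge between 0.8 and 2.5 N and contact force between tin_r and the fingers below 0.1 N and angle between tin_r_center's own z axis and vertical below 0.1 rad and linear speed of tin_r below 0.02 m/s and height (world z) of each of tin_p_center, tin_q_center below 0.04 m))), for 0.2 s.
At the end, for the whole second after the job is handed in: Lightest tin (under 2.5 N) released, still, tilt under 0.1 rad on the ledge; middle tin (2.5 to 5.4 N) released on the bench, same tilt; heaviest held, tilt under 0.3 rad, still, centre over 170 mm up (140 mm of air below), within 0.5 m of the middle sideways, free of other things (((z of tin_p_center in the frame of ledge between 0.084 and 0.095 m and contact force between tin_p and ledge between 0.8 and 2.5 N and contact force between tin_p and the fingers below 0.1 N and angle between tin_p_center's own z axis and vertical below 0.1 rad and linear speed of tin_p below 0.02 m/s) or (z of tin_q_center in the frame of ledge between 0.084 and 0.095 m and contact force between tin_q and ledge between 0.8 and 2.5 N and contact force between tin_q and the fingers below 0.1 N and angle between tin_q_center's own z axis and vertical below 0.1 rad and linear speed of tin_q below 0.02 m/s) or (z of tin_r_center in the frame of ledge between 0.084 and 0.095 m and contact force between tin_r and ledge between 0.8 and 2.5 N and contact force between tin_r and the fingers below 0.1 N and angle between tin_r_center's own z axis and vertical below 0.1 rad and linear speed of tin_r below 0.02 m/s)) and ((height (world z) of tin_p_center between 0.023 and 0.04 m and angle between tin_p_center's own z axis and vertical below 0.1 rad and contact force between tin_p and the fingers below 0.1 N and contact force between tin_p and table between 2.5 and 5.4 N) or (height (world z) of tin_q_center between 0.023 and 0.04 m and angle between tin_q_center's own z axis and vertical below 0.1 rad and contact force between tin_q and the fingers below 0.1 N and contact force between tin_q and table between 2.5 and 5.4 N) or (height (world z) of tin_r_center between 0.023 and 0.04 m and angle between tin_r_center's own z axis and vertical below 0.1 rad and contact force between tin_r and the fingers below 0.1 N and contact force between tin_r and table between 2.5 and 5.4 N)) and ((height (world z) of tin_p_center above 0.17 m and angle between tin_p_center's own z axis and vertical below 0.3 rad and linear speed of tin_p below 0.03 m/s and contact force between tin_p and the fingers above 2 N and contact force between tin_p and tin_q below 0.1 N and contact force between tin_p and tin_r below 0.1 N and contact force between tin_p and ledge below 0.1 N and world y of tin_p_center between -0.5 and 0.5 m) or (height (world z) of tin_q_center above 0.17 m and angle between tin_q_center's own z axis and vertical below 0.3 rad and linear speed of tin_q below 0.03 m/s and contact force between tin_q and the fingers above 2 N and contact force between tin_q and tin_p below 0.1 N and contact force between tin_q and tin_r below 0.1 N and contact force between tin_q and ledge below 0.1 N and world y of tin_q_center between -0.5 and 0.5 m) or (height (world z) of tin_r_center above 0.17 m and angle between tin_r_center's own z axis and vertical below 0.3 rad and linear speed of tin_r below 0.03 m/s and contact force between tin_r and the fingers above 2 N and contact force between tin_r and tin_p below 0.1 N and contact force between tin_r and tin_q below 0.1 N and contact force between tin_r and ledge below 0.1 N and world y of tin_r_center between -0.5 and 0.5 m))); the arm keeps its last pose, push and grip.
It fails at once if a tin is tipped over (0.7 rad) (angle between any of tin_p_center, tin_q_center, tin_r_center's own z axis and vertical above 0.7 rad).
It fails at once if a bystander is displaced by more than 25 mm (distance of any of pipe_cap, socket_a, socket_b, clamp, pvc_tee, heat_sink from where it was at the start of the episode above 0.025 m).
It also fails if it takes over 72 s, if anything falls off the work surface, if the arm or the gripper's body presses on something with over 40 N, if the wrist force passes 120 N, or if a joint passes its speed limit or range.

## Robot

A 7-joint arm with a two-finger parallel gripper is mounted at the origin on the work surface. World frame = base frame: x ahead of the robot, y to its left, z up, the work surface at z = 0. Lengths are in m, angles in rad, forces in N, time in s.
With the tool pointing down it reaches from about 0.4 to 0.925 m from the base axis. Payload 4.1 kg.
Tool frame: the origin (TCP) lies on the centre line of the jaws, within the pads' length; the fingertips stand 17 mm ahead of it and the grasp point (between the pads) lies 2 mm behind it; z points along the fingers, y is the direction in which the jaws open and shut (so a half turn about z gives the same grasp; the last joint's range is limited). The gripper opens to 85 mm and grips with 20 to 120 N. Pads are 22 mm wide; open, the fingers measure 114 mm over their backs; the gripper's body (76 mm by 85 mm) begins 54 mm behind the grasp point. The pads swing forward as they close: fully open they stand 13 mm farther back than shut.
Start: joints at [-1.215, 0.398, 0.045, 1.537, -0.019, 1.207, -0.051], TCP at [0.286, 0.584, 0.248] pointing down, gripper open.
Joint ranges: [-2.82, 2.82], [-0.49, 2.23], [-1.37, 1.46], [0, 2.46], [-1.36, 4.5], [0.23, 2], [-2.94, 2.94]. Speed limits (rad/s): [2.57, 2.57, 3.14, 3.14, 3.14, 3.14, 3.14].

## Interface

Orientations are given as a rotation vector (axis times angle).
In Python, from workcell import bot, vision gives the robot as it stands.
- The arm moves only by the tool servo_tool, never from a script. Its argument "deltas" is a list that holds one entry, the list of rows, each a list of 7 numbers: the finger opening in m, from 0 to 0.0854, then the shift along the world's x, y, z in m, then the turn, a rotation vector about the world's x, y, z in degrees. A call has 1 to 12 rows; each row is the pose to reach, as a shift and turn from the pose commanded when the call began; what a row does not reach only later rows make up. A row lasts 1/12 s, in which the tool goes at most 41.7 mm and 7.16 degrees, less where a joint would pass 70% of its speed; a pose out of reach is approached as far as the arm can. A call with a gripper value outside its range is refused whole. The fingers move at their own pace and stop on an object; "newtons" is the grip in N (left out, the last holds). Time passes only in rows, so rows that repeat a pose let the fingers close. It gives the time, the measured TCP pose, the force and the opening at its end, in the units of the state.
- bot.get_obs(): the state, without advancing time (a new reading comes with each control period).
- vision.capture(name): name is "scene" or "top" or "wrist"; returns a dict with "pixels" (400x640x3 uint8, red, green, blue), "depth" (400x640 float32, m along the optical axis (not along the pixel's ray), 0 where there is no reading), "fx", "fy", "cx", "cy" (pixels), "k1" (the pictures are not rectified: a ray, as slopes to the right and down, at radius r is drawn at 1 + k1 r^2 times it, then the intrinsics apply), "R" (3x3) and "t" (3): a world point X has camera coordinates R X + t. Camera axes: x right, y down, z forward; pixel columns grow to the right and rows downward; lengths in m; the calibration is good to about 2 mm. A picture is of the moment at which its call begins.
- bot.sign_off(): hands the job in, once; it reports no verdict.
The state is a dict: "time_s": time; "joints": joint angles; "qd": joint speeds; "joint_torque": joint torques, N m; "eef_pos": TCP position; "tcp_rot": TCP orientation; "wrist_force": force on the tool from outside, world axes, zero at the start; "wrist_torque": the same for the moment, N m; "gripper_width": opening from 0.0 (shut) to 1.0 (fully open).
Only numpy, scipy, OpenCV 4.12 (cv2) and the standard library are available. Lean on these libraries where they do the work, as an engineer would, in place of code of your own. Each camera call takes 0.05 s, during which the arm holds its last target. There are 200 camera calls.

## Working session

There is one attempt and no reset: what is moved stays moved. The work goes in short steps, Python scripts to look and compute and a tool call to move; the robot and the scene stay as the last step left them, time stands still between calls to the robot, and variables do not carry over. Pictures are saved under pics/ and viewed, about 8 in all and at most 12, crops included, and the job is handed in when it is done.

Besides the shell and the picture viewer there is one more tool, called after "Call:" in YAML: its name, and indented under it one key for each argument. servo_tool: Moves the arm, as the interface text tells. Its arguments: {"type":"object","properties":{"deltas":{"type":"array"},"newtons":{"type":"number"}},"required":["deltas"]}

```bash
mkdir -p pics; cat > h.py <<'E'
import numpy as np, cv2
from workcell import bot, vision
def undist(c,u,v):
    x=(np.asarray(u,float)-c['cx'])/c['fx']; y=(np.asarray(v,float)-c['cy'])/c['fy']
    a,b=x.copy(),y.copy()
    for _ in range(20):
        s=1+c['k1']*(a*a+b*b); a=x/s; b=y/s
    return a,b
def cloud(c):
    v,u=np.mgrid[0:400,0:640]; a,b=undist(c,u,v); d=c['depth']
    P=np.stack([a*d,b*d,d],-1); W=(P-c['t'])@c['R']; W[d==0]=np.nan
    return W
def save(c,n,box=None,s=1):
    im=cv2.cvtColor(c['pixels'],cv2.COLOR_RGB2BGR)
    if box: im=im[box[1]:box[3],box[0]:box[2]]
    cv2.imwrite('pics/'+n,cv2.resize(im,None,fx=s,fy=s,interpolation=cv2.INTER_CUBIC))
E
python3 - <<'E'
from h import *
c=vision.capture('top'); np.save('top.npy',c,allow_pickle=True); save(c,'top1.png',s=1.25)
c2=vision.capture('scene'); np.save('scene.npy',c2,allow_pickle=True); save(c2,'scene1.png',s=1.25)
o=bot.get_obs(); print({k:np.round(v,3) for k,v in o.items()})
W=cloud(c); print(np.nanmin(W,(0,1)),np.nanmax(W,(0,1)), (c['depth']>0).mean(), -c['R'].T@c['t'], c['R'])
E
```

```text
{'time_s': np.float64(0.1), 'joints': array([-1.215,  0.399,  0.045,  1.538, -0.019,  1.207, -0.051]), 'qd': array([-0.001, -0.001, -0.002, -0.003,  0.   ,  0.001,  0.   ]), 'joint_torque': array([ 4.0000e-03, -4.7626e+01,  1.3700e+00, -2.5495e+01,  1.2000e-02,
        5.0000e-03, -0.0000e+00]), 'eef_pos': array([0.285, 0.583, 0.247]), 'tcp_rot': array([-7.08e-01, -3.06e+00,  3.00e-03]), 'wrist_force': array([-0.404,  1.187,  0.095]), 'wrist_torque': array([ 0.024, -0.041, -0.063]), 'gripper_width': np.float64(0.999)}
[-0.44189963 -1.80900705 -0.77334808] [1.65994261 1.80874558 0.76082966] 0.9960078125 [0.34277723 0.01875664 1.30513414] [[-9.23287123e-04 -9.99996825e-01  2.34475287e-03]
 [-9.93628440e-01  6.53144381e-04 -1.12703578e-01]
 [ 1.12701688e-01 -2.43387089e-03 -9.93625888e-01]]
```

View pics/top1.png

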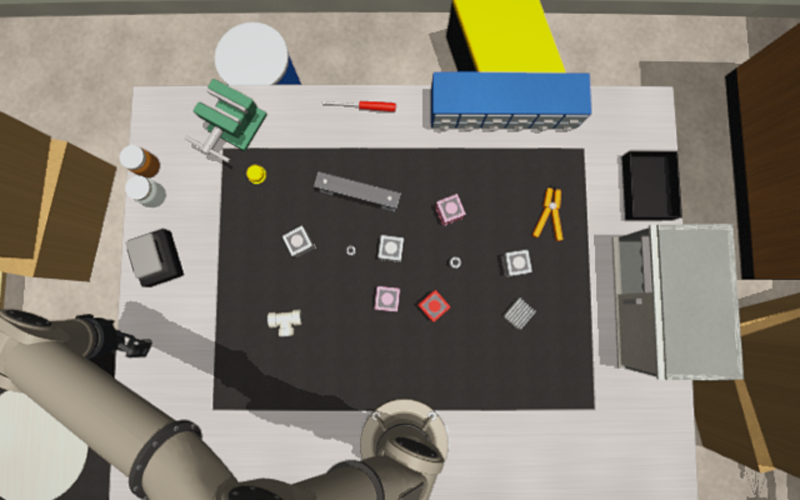

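View pics/scene1.png

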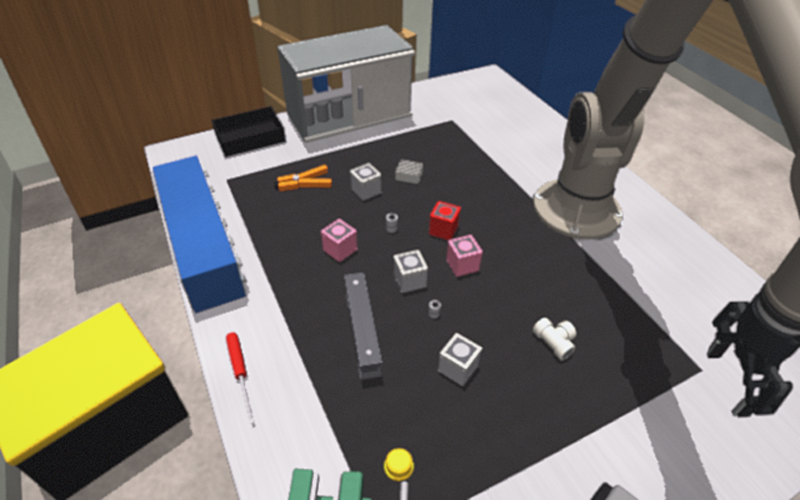

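The top view (picture pixels, 1.25x) shows three silver-grey tins at (298,241), (391,248) and (517,263). Pink or red look-alikes are at (451,209), (387,299) and (433,306). The silver ones fit the description because the pink and red ones are excluded by name. The ledge is at (357,191), and the sockets are at (351,250) and (455,262).

```bash
cat > meas.py <<'E'
from h import *
c=np.load('top.npy',allow_pickle=True).item(); W=cloud(c)
save(c,'crop1.png',(210,130,450,270),3.3)
z=W[...,2]; print('bench z',np.nanmedian(z[300:320,300:400]))
hsv=cv2.cvtColor(c['pixels'],cv2.COLOR_RGB2HSV)
on=(z>0.008)&(z<0.2)&(W[...,0]>0.25)&(W[...,0]<1.0)&(abs(W[...,1])<0.5)
n,l,s,ce=cv2.connectedComponentsWithStats(on.astype(np.uint8))
for i in range(1,n):
    m=l==i
    if m.sum()<12: continue
    p=W[m]; zt=np.percentile(p[:,2],90); q=p[p[:,2]>zt-0.012]
    r=cv2.minAreaRect((q[:,:2]*1000).astype(np.float32))
    print(np.round(ce[i]*1.25),m.sum(),'ztop %.3f'%zt,'rect',np.round(r[0],1),np.round(r[1],1),'ang %.1f'%r[2],'hsv',np.median(hsv[m],0))
E
python3 meas.py
```

```text
bench z -0.0002660523846409192
[509. 100.] 5755 ztop 0.112 rect [ 877.6 -272.2] [117.2 400.6] ang 0.1 hsv [105. 169. 182.]
[231. 117.] 1826 ztop 0.126 rect [841.2 449.5] [121.8 102.5] ang 61.0 hsv [ 72. 102. 157.]
[370. 105.] 281 ztop 0.026 rect [879.6 119.3] [192.5  28. ] ang 89.3 hsv [  3. 189. 206.]
[255. 173.] 146 ztop 0.032 rect [694.1 393.8] [39.4 39.5] ang 43.3 hsv [ 30. 255. 220.]
[357. 190.] 899 ztop 0.062 rect [638.7 120.4] [220.4  41.4] ang 74.8 hsv [  0.   6. 128.]
[550. 213.] 422 ztop 0.023 rect [ 585.2 -393.5] [ 71.7 144.9] ang 72.4 hsv [ 22. 218. 211.]
[450. 210.] 367 ztop 0.062 rect [ 591.4 -118.5] [56.  55.6] ang 21.7 hsv [167.  42. 181.]
[298. 242.] 370 ztop 0.062 rect [507.5 269.9] [56.3 55.2] ang 27.5 hsv [ 18.    6.  175.5]
[391. 249.] 332 ztop 0.063 rect [489.8  34. ] [55.5 56. ] ang 82.5 hsv [ 39.    3.  190.5]
[351. 251.] 40 ztop 0.033 rect [486.2 137.2] [18.1 18.5] ang 39.7 hsv [ 17.5   8.  133.5]
[517. 263.] 368 ztop 0.062 rect [ 452.2 -287. ] [56.2 56.4] ang 9.7 hsv [ 23.   6. 184.]
[455. 263.] 58 ztop 0.040 rect [ 454.7 -129.8] [22.5 23.3] ang 45.2 hsv [ 30.   6. 150.]
[387. 299.] 320 ztop 0.062 rect [362.3  42.9] [55.4 55.2] ang 84.0 hsv [165.   35.  192.5]
[434. 306.] 330 ztop 0.063 rect [344.4 -74.2] [55.6 55.7] ang 41.1 hsv [  2.  148.5 196. ]
[519. 313.] 267 ztop 0.031 rect [ 327.7 -295.4] [51.7 60.6] ang 47.6 hsv [ 30.   6. 148.]
[285. 321.] 387 ztop 0.037 rect [302.7 303.3] [58.4 81.7] ang 7.2 hsv [ 32.  15. 217.]
```

View pics/crop1.png

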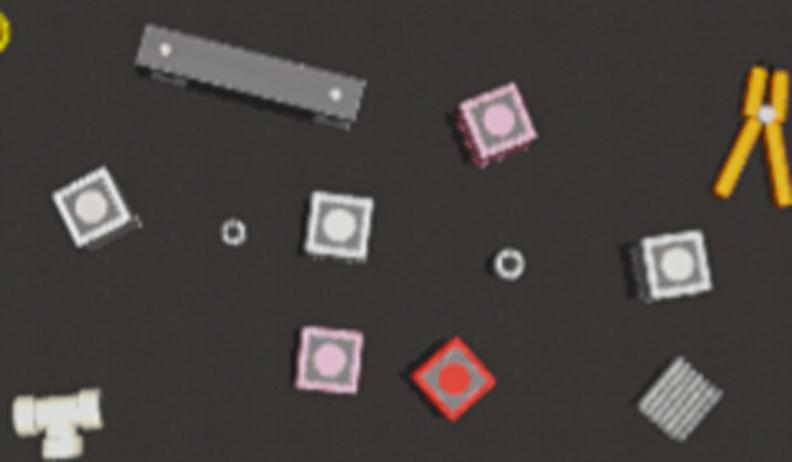

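Three silver tins, with heights (62 mm) and sizes (55–56 mm) matching; ledge top at 62 mm, 220x41 mm, also matching. The crop confirms the silver tins are at crop pixels (92,207), (338,225) and (677,264). I'll go to the left tin first.

Call:
servo_tool:
  deltas:
    - [[0.0854,0.222,-0.314,-0.06,0,0,-36.5],[0.0854,0.222,-0.314,-0.06,0,0,-36.5],[0.0854,0.222,-0.314,-0.06,0,0,-36.5],[0.0854,0.222,-0.314,-0.06,0,0,-36.5],[0.0854,0.222,-0.314,-0.06,0,0,-36.5],[0.0854,0.222,-0.314,-0.06,0,0,-36.5],[0.0854,0.222,-0.314,-0.06,0,0,-36.5],[0.0854,0.222,-0.314,-0.06,0,0,-36.5],[0.0854,0.222,-0.314,-0.06,0,0,-36.5],[0.0854,0.222,-0.314,-0.06,0,0,-36.5],[0.0854,0.222,-0.314,-0.06,0,0,-36.5],[0.0854,0.222,-0.314,-0.06,0,0,-36.5]]
  newtons: 60

```text
time_s: 1.1
eef_pos: [0.5076, 0.269, 0.1878]
tcp_rot: [-1.634, -2.682, 0.001]
wrist_force: [-0.8, 1.7, 0.7]
gripper_width: 0.998
```

```bash
cat > wr.py <<'E'
from h import *; import sys
o=bot.get_obs(); print({k:np.round(o[k],3) for k in ('time_s','joints','eef_pos','tcp_rot','wrist_force','wrist_torque','gripper_width')})
r=o['tcp_rot']; print('jaw ang',2*np.degrees(np.arctan2(r[1],r[0]))-90)
if len(sys.argv)>1:
    c=vision.capture('wrist'); save(c,sys.argv[1]+'.png'); W=cloud(c); z=W[...,2]
    on=(z>0.045)&(z<0.08)
    n,l,s,ce=cv2.connectedComponentsWithStats(on.astype(np.uint8))
    for i in range(1,n):
        m=l==i
        if m.sum()<400: continue
        q=W[m]; r=cv2.minAreaRect((q[:,:2]*1000).astype(np.float32))
        print(np.round(ce[i]),m.sum(),'z %.3f'%np.median(q[:,2]),np.round(r[0],1),np.round(r[1],1),'ang %.1f'%r[2])
E
python3 wr.py w1
```

```text
{'time_s': np.float64(1.1), 'joints': array([-0.806,  0.331,  0.304,  1.797, -0.114,  1.032,  0.017]), 'eef_pos': array([0.508, 0.269, 0.188]), 'tcp_rot': array([-1.634e+00, -2.682e+00,  1.000e-03]), 'wrist_force': array([-0.801,  1.702,  0.704]), 'wrist_torque': array([0.059, 0.036, 0.019]), 'gripper_width': np.float64(0.998)}
jaw ang -332.6999950258438
[320. 196.] 3596 z 0.060 [510.1 270. ] [55.8 56.2] ang 27.2
[ 98. 305.] 1537 z 0.059 [364.1  43.6] [57.5 56. ] ang 83.7
[391. 332.] 1830 z 0.059 [652.3 166.1] [79.7 40. ] ang 75.5
```

View pics/w1.png

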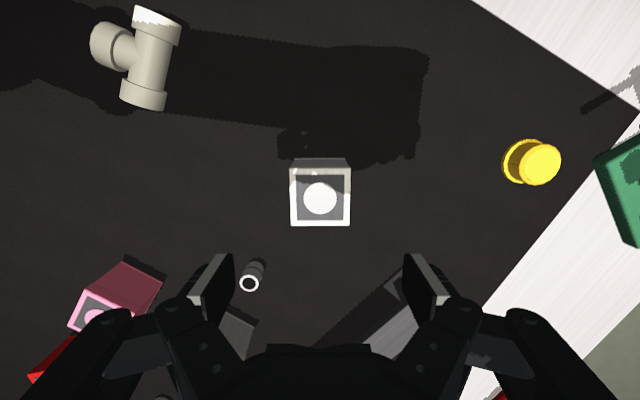

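The wrist picture shows the left tin at (320,196), midway between the jaws. The wrist measurement puts it at (510,270), against (507.5,270) from the top view. I'll descend, grip and lift.

Call:
servo_tool:
  deltas:
    - [[0.0854,0.001,0.001,-0.04,0,0,0],[0.0854,0.001,0.001,-0.08,0,0,0],[0.0854,0.001,0.001,-0.115,0,0,0],[0.0854,0.001,0.001,-0.14,0,0,0],[0.0854,0.001,0.001,-0.154,0,0,0],[0.0854,0.001,0.001,-0.154,0,0,0],[0.04,0.001,0.001,-0.154,0,0,0],[0.04,0.001,0.001,-0.154,0,0,0],[0.04,0.001,0.001,-0.154,0,0,0],[0.04,0.001,0.001,-0.154,0,0,0],[0.04,0.001,0.001,-0.154,0,0,0],[0.04,0.001,0.001,-0.154,0,0,0]]
  newtons: 60

```text
time_s: 2.15
eef_pos: [0.5092, 0.2722, 0.0362]
tcp_rot: [1.63, 2.685, 0.004]
wrist_force: [-2.4, 0.9, 6.5]
gripper_width: 0.623
```

Call:
servo_tool:
  deltas:
    - [[0.04,0,0,0.01,0,0,0],[0.04,0,0,0.025,0,0,0],[0.04,0,0,0.04,0,0,0],[0.04,0,0,0.05,0,0,0],[0.04,0,0,0.05,0,0,0],[0.04,0,0,0.05,0,0,0],[0.04,0,0,0.05,0,0,0],[0.04,0,0,0.05,0,0,0],[0.04,0,0,0.05,0,0,0],[0.04,0,0,0.05,0,0,0],[0.04,0,0,0.05,0,0,0],[0.04,0,0,0.05,0,0,0]]

```text
time_s: 3.15
eef_pos: [0.5084, 0.2709, 0.0841]
tcp_rot: [-1.631, -2.685, 0.001]
wrist_force: [0.1, 0.0, -4.5]
gripper_width: 0.624
```

```bash
python3 wr.py w2
```

```text
{'time_s': np.float64(3.15), 'joints': array([-0.78 ,  0.459,  0.275,  1.88 , -0.165,  0.825,  0.059]), 'eef_pos': array([0.508, 0.271, 0.084]), 'tcp_rot': array([-1.631e+00, -2.685e+00,  1.000e-03]), 'wrist_force': array([ 0.086,  0.012, -4.5  ]), 'wrist_torque': array([-0.033, -0.022, -0.013]), 'gripper_width': np.float64(0.624)}
jaw ang -332.55851868856735
[318. 215.] 2163 z 0.066 [498.3 293.2] [54.4  1.8] ang 27.5
[ 19. 388.] 910 z 0.051 [368.2  68.7] [ 7.4 35.9] ang 85.2
[453. 391.] 524 z 0.054 [645.5 214.1] [23.6 12.6] ang 46.5
```

About 4.5 N, so likely the middle one. I'll set it back.

Call:
servo_tool:
  deltas:
    - [[0.04,0,0,-0.02,0,0,0],[0.04,0,0,-0.035,0,0,0],[0.04,0,0,-0.044,0,0,0],[0.04,0,0,-0.048,0,0,0],[0.04,0,0,-0.048,0,0,0],[0.0854,0,0,-0.048,0,0,0],[0.0854,0,0,-0.048,0,0,0],[0.0854,0,0,-0.048,0,0,0],[0.0854,0,0,-0.048,0,0,0],[0.0854,0,0,-0.01,0,0,0],[0.0854,0,0,0.03,0,0,0],[0.0854,0,0,0.07,0,0,0]]

```text
time_s: 4.2
eef_pos: [0.5081, 0.2706, 0.1554]
tcp_rot: [-1.631, -2.685, 0.002]
wrist_force: [1.5, 1.2, -0.1]
gripper_width: 1.001
```

Call:
servo_tool:
  deltas:
    - [[0.0854,-0.018,-0.237,0.03,0,0,-35],[0.0854,-0.018,-0.237,0.03,0,0,-35],[0.0854,-0.018,-0.237,0.03,0,0,-35],[0.0854,-0.018,-0.237,0.03,0,0,-35],[0.0854,-0.018,-0.237,0.03,0,0,-35],[0.0854,-0.018,-0.237,0.03,0,0,-35],[0.0854,-0.018,-0.237,0.03,0,0,-35],[0.0854,-0.018,-0.237,0.03,0,0,-35],[0.0854,-0.018,-0.237,0.03,0,0,-35],[0.0854,-0.018,-0.237,0.03,0,0,-35],[0.0854,-0.018,-0.237,0.03,0,0,-35]]

```text
time_s: 5.12
eef_pos: [0.4906, 0.0356, 0.1842]
tcp_rot: [-2.36, -2.074, 0.0]
wrist_force: [0.4, -0.1, -0.1]
gripper_width: 1.003
```

```bash
python3 wr.py w3
```

```text
{'time_s': np.float64(5.117), 'joints': array([-0.629,  0.203,  0.534,  1.992, -0.124,  0.978, -0.163]), 'eef_pos': array([0.491, 0.036, 0.184]), 'tcp_rot': array([-2.36 , -2.074,  0.   ]), 'wrist_force': array([ 0.4  , -0.093, -0.084]), 'wrist_torque': array([-0.044, -0.061,  0.03 ]), 'gripper_width': np.float64(1.003)}
jaw ang -367.38562953861367
[480.  99.] 11199 z 0.059 [633.2  94.1] [167.   42.2] ang 74.8
[319. 200.] 3678 z 0.060 [492.2  33.4] [56.1 55.8] ang 82.5
[182. 207.] 3854 z 0.060 [364.7  42.4] [55.9 56.6] ang 83.7
[632. 368.] 1091 z 0.050 [ 819.3 -205.4] [ 13.9 124.6] ang 0.2
```

Call:
servo_tool:
  deltas:
    - [[0.0854,0.0005,0,-0.04,0,0,0],[0.0854,0.0005,0,-0.08,0,0,0],[0.0854,0.0005,0,-0.115,0,0,0],[0.0854,0.0005,0,-0.14,0,0,0],[0.0854,0.0005,0,-0.15,0,0,0],[0.0854,0.0005,0,-0.15,0,0,0],[0.04,0.0005,0,-0.15,0,0,0],[0.04,0.0005,0,-0.15,0,0,0],[0.04,0.0005,0,-0.15,0,0,0],[0.04,0.0005,0,-0.15,0,0,0],[0.04,0.0005,0,-0.15,0,0,0],[0.04,0.0005,0,-0.15,0,0,0]]

```text
time_s: 6.17
eef_pos: [0.4921, 0.0344, 0.0362]
tcp_rot: [2.362, 2.07, 0.004]
wrist_force: [-1.2, 0.9, 6.4]
gripper_width: 0.624
```

Call:
servo_tool:
  deltas:
    - [[0.04,0,0,0.01,0,0,0],[0.04,0,0,0.025,0,0,0],[0.04,0,0,0.04,0,0,0],[0.04,0,0,0.05,0,0,0],[0.04,0,0,0.05,0,0,0],[0.04,0,0,0.05,0,0,0],[0.04,0,0,0.05,0,0,0],[0.04,0,0,0.05,0,0,0],[0.04,0,0,0.05,0,0,0],[0.04,0,0,0.05,0,0,0],[0.04,0,0,0.05,0,0,0],[0.04,0,0,0.05,0,0,0]]

```text
time_s: 7.17
eef_pos: [0.4909, 0.0339, 0.0841]
tcp_rot: [-2.363, -2.07, 0.001]
wrist_force: [0.9, 0.7, -6.4]
gripper_width: 0.625
```

About 6.4 N, so this is the heavy one. Set it back and move up.

Call:
servo_tool:
  deltas:
    - [[0.04,0,0,-0.02,0,0,0],[0.04,0,0,-0.035,0,0,0],[0.04,0,0,-0.044,0,0,0],[0.04,0,0,-0.048,0,0,0],[0.04,0,0,-0.048,0,0,0],[0.0854,0,0,-0.048,0,0,0],[0.0854,0,0,-0.048,0,0,0],[0.0854,0,0,-0.048,0,0,0],[0.0854,0,0,-0.048,0,0,0],[0.0854,0,0,-0.01,0,0,0],[0.0854,0,0,0.03,0,0,0],[0.0854,0,0,0.07,0,0,0]]

```text
time_s: 8.17
eef_pos: [0.4905, 0.0336, 0.1555]
tcp_rot: [-2.363, -2.07, 0.003]
wrist_force: [1.8, 0.4, -0.2]
gripper_width: 1.001
```

Call:
servo_tool:
  deltas:
    - [[0.0854,-0.037,-0.321,0.03,0,0,17],[0.0854,-0.037,-0.321,0.03,0,0,17],[0.0854,-0.037,-0.321,0.03,0,0,17],[0.0854,-0.037,-0.321,0.03,0,0,17],[0.0854,-0.037,-0.321,0.03,0,0,17],[0.0854,-0.037,-0.321,0.03,0,0,17],[0.0854,-0.037,-0.321,0.03,0,0,17],[0.0854,-0.037,-0.321,0.03,0,0,17],[0.0854,-0.037,-0.321,0.03,0,0,17],[0.0854,-0.037,-0.321,0.03,0,0,17],[0.0854,-0.037,-0.321,0.03,0,0,17],[0.0854,-0.037,-0.321,0.03,0,0,17]]

```text
time_s: 9.17
eef_pos: [0.4545, -0.2853, 0.1841]
tcp_rot: [-2.027, -2.399, -0.001]
wrist_force: [0.2, 0.1, -0.4]
gripper_width: 0.999
```

```bash
python3 wr.py w4
```

```text
{'time_s': np.float64(9.167), 'joints': array([-0.057,  0.312,  0.653,  1.896, -0.223,  1.008,  0.861]), 'eef_pos': array([ 0.455, -0.285,  0.184]), 'tcp_rot': array([-2.027e+00, -2.399e+00, -1.000e-03]), 'wrist_force': array([ 0.163,  0.064, -0.376]), 'wrist_torque': array([ 0.037, -0.011,  0.043]), 'gripper_width': np.float64(0.999)}
jaw ang -350.4128664999356
[525.  32.] 5266 z 0.060 [ 593.7 -120.2] [57.7 53.2] ang 21.4
[317. 200.] 3674 z 0.060 [ 454.8 -287.4] [55.6 56. ] ang 8.7
[624. 364.] 2143 z 0.058 [ 819.5 -403.6] [101.8  15.6] ang 88.2
[153. 393.] 583 z 0.054 [ 307.1 -552.4] [52.9  4.3] ang 0.3
```

Call:
servo_tool:
  deltas:
    - [[0.0854,0,0,-0.04,0,0,0],[0.0854,0,0,-0.08,0,0,0],[0.0854,0,0,-0.115,0,0,0],[0.0854,0,0,-0.14,0,0,0],[0.0854,0,0,-0.15,0,0,0],[0.0854,0,0,-0.15,0,0,0],[0.04,0,0,-0.15,0,0,0],[0.04,0,0,-0.15,0,0,0],[0.04,0,0,-0.15,0,0,0],[0.04,0,0,-0.15,0,0,0],[0.04,0,0,-0.15,0,0,0],[0.04,0,0,-0.15,0,0,0]]

```text
time_s: 10.22
eef_pos: [0.4556, -0.2879, 0.0364]
tcp_rot: [2.028, 2.394, 0.002]
wrist_force: [-0.6, 0.5, 8.5]
gripper_width: 0.626
```

Call:
servo_tool:
  deltas:
    - [[0.04,0,0,0.01,0,0,0],[0.04,0,0,0.03,0,0,0],[0.04,0,0,0.06,0,0,0],[0.04,0,0,0.1,0,0,0],[0.04,0,0,0.14,0,0,0],[0.04,0,0,0.15,0,0,0],[0.04,0,0,0.15,0,0,0],[0.04,0,0,0.15,0,0,0],[0.04,0,0,0.15,0,0,0],[0.04,0,0,0.15,0,0,0],[0.04,0,0,0.15,0,0,0],[0.04,0,0,0.15,0,0,0]]

```text
time_s: 11.22
eef_pos: [0.4533, -0.2867, 0.183]
tcp_rot: [-2.03, -2.395, 0.002]
wrist_force: [0.0, -0.8, -2.1]
gripper_width: 0.621
```

About 2.1 N, so this is the lightest. I'll carry it over the ledge and turn the jaws across the bar.

Call:
servo_tool:
  deltas:
    - [[0.04,0.015,0.033,0,0,0,-4],[0.04,0.031,0.068,0,0,0,-8],[0.04,0.047,0.103,0,0,0,-12],[0.04,0.063,0.138,0,0,0,-16],[0.04,0.079,0.173,0,0,0,-20],[0.04,0.095,0.208,0,0,0,-24],[0.04,0.111,0.243,0,0,0,-24.7],[0.04,0.127,0.278,0,0,0,-24.7],[0.04,0.143,0.313,0,0,0,-24.7],[0.04,0.159,0.348,0,0,0,-24.7],[0.04,0.175,0.383,0,0,0,-24.7],[0.04,0.186,0.407,0,0,0,-24.7]]

```text
time_s: 12.22
eef_pos: [0.6407, 0.1251, 0.1831]
tcp_rot: [-2.491, -1.911, -0.001]
wrist_force: [-0.6, 1.0, -1.9]
gripper_width: 0.625
```

Call:
servo_tool:
  deltas:
    - [[0.04,0,0,-0.02,0,0,0],[0.04,0,0,-0.04,0,0,0],[0.04,0,0,-0.06,0,0,0],[0.04,0,0,-0.07,0,0,0],[0.04,0,0,-0.07,0,0,0],[0.04,0,0,-0.07,0,0,0]]

```text
time_s: 12.72
eef_pos: [0.6399, 0.1197, 0.1139]
tcp_rot: [-2.497, -1.906, 0.002]
wrist_force: [-0.8, -1.0, -1.4]
gripper_width: 0.625
```

```bash
python3 wr.py w5; python3 - <<'E'
from h import *
c=vision.capture('scene'); save(c,'s2.png',(230,180,410,320),4)
E
```

```text
{'time_s': np.float64(12.717), 'joints': array([-0.646,  0.589,  0.559,  1.676, -0.362,  0.982, -0.226]), 'eef_pos': array([0.64 , 0.12 , 0.114]), 'tcp_rot': array([-2.497e+00, -1.906e+00,  2.000e-03]), 'wrist_force': array([-0.77 , -1.014, -1.35 ]), 'wrist_torque': array([ 0.004, -0.045, -0.004]), 'gripper_width': np.float64(0.625)}
jaw ang -375.2761386426611
[45. 57.] 9378 z 0.060 [512.5 266.5] [57. 51.] ang 27.5
[318. 124.] 10040 z 0.059 [658.2 183.6] [87.3 54.6] ang 74.5
[195. 377.] 1270 z 0.059 [508.6  15.6] [58.7 28.6] ang 39.2
[ 30. 375.] 2609 z 0.059 [369.4  53.4] [36.  51.4] ang 83.5
[613. 381.] 1973 z 0.057 [844.4 -73.3] [52.9 17.1] ang 19.5
```

View pics/s2.png

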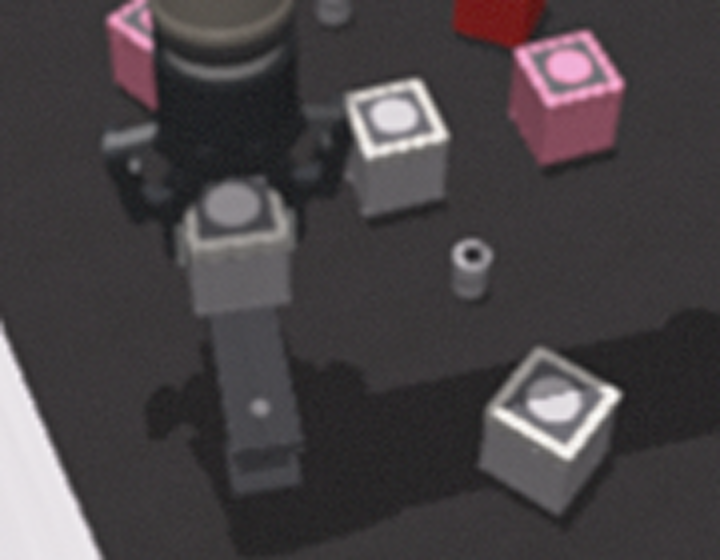

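The scene crop shows the tin (pixel 240,255) centred over the bar and square to it, with the other tins still upright. Lower the last 18 mm, then release.

Call:
servo_tool:
  deltas:
    - [[0.04,0,0,-0.006,0,0,0],[0.04,0,0,-0.011,0,0,0],[0.04,0,0,-0.014,0,0,0],[0.04,0,0,-0.016,0,0,0],[0.04,0,0,-0.0175,0,0,0],[0.04,0,0,-0.0175,0,0,0],[0.04,0,0,-0.0175,0,0,0]]

```text
time_s: 13.4
eef_pos: [0.6401, 0.12, 0.0969]
tcp_rot: [2.496, 1.907, 0.0]
wrist_force: [0.5, 0.7, -1.5]
gripper_width: 0.621
```

Call:
servo_tool:
  deltas:
    - [[0.04,0,0,-0.0005,0,0,0],[0.04,0,0,-0.001,0,0,0],[0.04,0,0,-0.001,0,0,0],[0.06,0,0,-0.001,0,0,0],[0.0854,0,0,-0.001,0,0,0],[0.0854,0,0,-0.001,0,0,0],[0.0854,0,0,-0.001,0,0,0],[0.0854,0,0,-0.001,0,0,0],[0.0854,0,0,0.02,0,0,0],[0.0854,0,0,0.05,0,0,0],[0.0854,0,0,0.09,0,0,0],[0.0854,0,0,0.12,0,0,0]]

```text
time_s: 14.4
eef_pos: [0.6405, 0.1197, 0.2193]
tcp_rot: [2.496, 1.906, 0.002]
wrist_force: [0.7, -0.5, 1.3]
gripper_width: 1.001
```

```bash
python3 wr.py w6; python3 - <<'E'
from h import *
c=vision.capture('scene'); save(c,'s3.png',(230,150,410,320),3.5)
W=cloud(c); z=W[...,2]; m=(z>.11)&(z<.14)&(abs(W[...,0]-.64)<.06)&(abs(W[...,1]-.12)<.06)
print(m.sum(),np.nanpercentile(z[m],[50,90]),np.nanmean(W[m],0))
E
```

```text
{'time_s': np.float64(14.4), 'joints': array([-0.682,  0.487,  0.611,  1.58 , -0.296,  1.167, -0.276]), 'eef_pos': array([0.641, 0.12 , 0.219]), 'tcp_rot': array([2.496e+00, 1.906e+00, 2.000e-03]), 'wrist_force': array([ 0.652, -0.511,  1.335]), 'wrist_torque': array([ 0.048, -0.065, -0.002]), 'gripper_width': np.float64(1.001)}
jaw ang -15.27430298972601
[139.  72.] 4506 z 0.060 [510.9 269.4] [56.3 57.1] ang 27.3
[317. 120.] 3950 z 0.059 [659.  185.6] [82.  54.1] ang 74.6
[318. 261.] 1619 z 0.059 [619.7  40.1] [56.3 39.9] ang 75.8
[562. 294.] 2364 z 0.063 [874.4 -73.1] [115.6  26.2] ang 12.6
[109. 299.] 1504 z 0.059 [365.4  48.1] [47.2 57.3] ang 83.2
[150. 384.] 846 z 0.059 [356.2 -82.2] [55.8 32.9] ang 43.4
524 [0.12088223 0.12284672] [0.63994664 0.12504147 0.1202597 ]
```

View pics/s3.png

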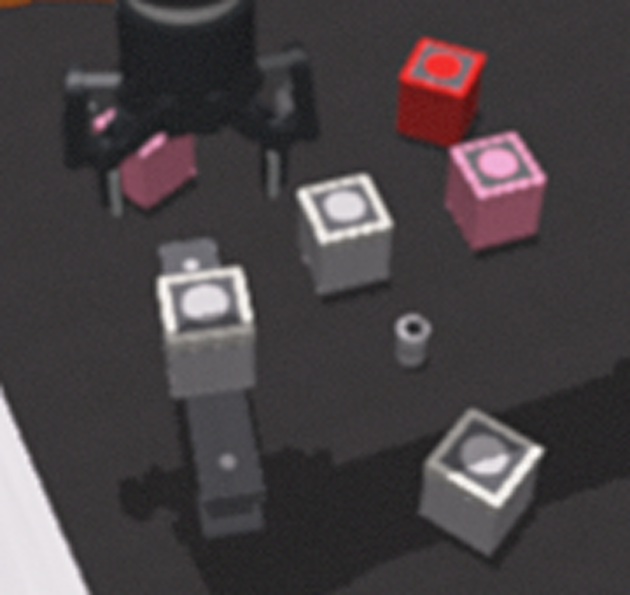

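The tin stands upright and released on the ledge (crop pixel 207,330), top at 0.121 m as expected. Next, the heavy tin.

Call:
servo_tool:
  deltas:
    - [[0.0854,-0.149,-0.086,0,0,0,7.7],[0.0854,-0.149,-0.086,0,0,0,7.7],[0.0854,-0.149,-0.086,0,0,0,7.7],[0.0854,-0.149,-0.086,-0.03,0,0,7.7],[0.0854,-0.149,-0.086,-0.03,0,0,7.7],[0.0854,-0.149,-0.086,-0.03,0,0,7.7],[0.0854,-0.149,-0.086,-0.03,0,0,7.7],[0.0854,-0.149,-0.086,-0.03,0,0,7.7]]

```text
time_s: 15.17
eef_pos: [0.4926, 0.0348, 0.1875]
tcp_rot: [2.361, 2.071, 0.003]
wrist_force: [-0.3, 0.2, 0.8]
gripper_width: 0.996
```

```bash
python3 wr.py w7
```

```text
{'time_s': np.float64(15.167), 'joints': array([-0.719,  0.214,  0.643,  1.988, -0.153,  0.984, -0.134]), 'eef_pos': array([0.493, 0.035, 0.187]), 'tcp_rot': array([2.361, 2.071, 0.003]), 'wrist_force': array([-0.341,  0.243,  0.778]), 'wrist_torque': array([ 0.032, -0.042, -0.009]), 'gripper_width': np.float64(0.996)}
jaw ang -7.498756728042238
[463. 123.] 6691 z 0.059 [633.2  93.2] [167.4  55.1] ang 78.7
[317. 199.] 3542 z 0.060 [492.2  33.2] [55.1 55.5] ang 82.5
[181. 206.] 3783 z 0.060 [364.8  42.4] [56.  56.3] ang 83.9
[630. 358.] 1748 z 0.051 [ 819.2 -186. ] [169.2  14.1] ang 89.9
[406. 320.] 486 z 0.059 [ 570.7 -116. ] [16.8 35.7] ang 20.7
```

Call:
servo_tool:
  deltas:
    - [[0.0854,0,-0.001,-0.04,0,0,0],[0.0854,0,-0.001,-0.08,0,0,0],[0.0854,0,-0.001,-0.115,0,0,0],[0.0854,0,-0.001,-0.14,0,0,0],[0.0854,0,-0.001,-0.151,0,0,0],[0.0854,0,-0.001,-0.151,0,0,0],[0.04,0,-0.001,-0.151,0,0,0],[0.04,0,-0.001,-0.151,0,0,0],[0.04,0,-0.001,-0.151,0,0,0],[0.04,0,-0.001,-0.151,0,0,0],[0.04,0,-0.001,-0.151,0,0,0],[0.04,0,-0.001,-0.151,0,0,0]]
  newtons: 70

```text
time_s: 16.22
eef_pos: [0.4921, 0.0334, 0.0377]
tcp_rot: [2.362, 2.07, 0.005]
wrist_force: [-1.5, -0.2, 4.6]
gripper_width: 0.628
```

Call:
servo_tool:
  deltas:
    - [[0.04,0,0,0.01,0,0,0],[0.04,0,0,0.03,0,0,0],[0.04,0,0,0.06,0,0,0],[0.04,0,0,0.09,0,0,0],[0.04,0,0,0.12,0,0,0],[0.04,0,0,0.15,0,0,0],[0.04,0,0,0.18,0,0,0],[0.04,0,0,0.19,0,0,0],[0.04,0,0,0.2,0,0,0],[0.04,0,0,0.2,0,0,0],[0.04,0,0,0.2,0,0,0],[0.04,0,0,0.2,0,0,0]]

```text
time_s: 17.22
eef_pos: [0.4895, 0.0329, 0.234]
tcp_rot: [-2.362, -2.069, 0.005]
wrist_force: [-0.4, -0.4, -6.7]
gripper_width: 0.623
```

Call:
servo_tool:
  deltas:
    - [[0.04,0,0,0,0,0,0],[0.04,0,0,0,0,0,0],[0.04,0,0,0,0,0,0],[0.04,0,0,0,0,0,0],[0.04,0,0,0,0,0,0],[0.04,0,0,0,0,0,0]]

```text
time_s: 17.72
eef_pos: [0.491, 0.033, 0.2357]
tcp_rot: [2.363, 2.07, -0.0]
wrist_force: [0.5, -0.4, -6.3]
gripper_width: 0.625
```

```bash
python3 wr.py; python3 - <<'E'
from h import *
c=vision.capture('scene'); save(c,'s4.png',s=1.25)
c=vision.capture('top'); np.save('top.npy',c,allow_pickle=True)
E
python3 meas.py
```

```text
{'time_s': np.float64(17.717), 'joints': array([-0.76 ,  0.151,  0.674,  1.933, -0.106,  1.092, -0.174]), 'eef_pos': array([0.491, 0.033, 0.236]), 'tcp_rot': array([ 2.363,  2.07 , -0.   ]), 'wrist_force': array([ 0.456, -0.44 , -6.254]), 'wrist_torque': array([-0.001, -0.044,  0.005]), 'gripper_width': np.float64(0.625)}
jaw ang -7.555841849294453
bench z 0.0020895841497528375
[509. 100.] 5759 ztop 0.112 rect [ 878.4 -272.1] [118.8 400.3] ang 0.6 hsv [105. 169. 182.]
[231. 117.] 1828 ztop 0.126 rect [839.3 449.5] [122.1 100.9] ang 62.5 hsv [ 72. 101. 157.]
[370. 105.] 283 ztop 0.025 rect [884.3 120.3] [195.9  27.1] ang 86.0 hsv [  3. 187. 206.]
[255. 173.] 150 ztop 0.031 rect [693.5 394.3] [40.2 38.5] ang 64.1 hsv [ 29. 255. 220.]
[340. 183.] 583 ztop 0.121 rect [639.1 121. ] [56.1 56.1] ang 75.4 hsv [ 12.   8. 129.]
[550. 212.] 421 ztop 0.023 rect [ 589.9 -385.7] [ 72.7 141.7] ang 79.6 hsv [ 22. 217. 211.]
[450. 210.] 364 ztop 0.063 rect [ 591.2 -119. ] [56.  56.8] ang 21.0 hsv [166.   42.  181.5]
[298. 242.] 379 ztop 0.062 rect [509.2 270.3] [57.8 56.2] ang 27.7 hsv [ 20.   6. 180.]
[351. 251.] 40 ztop 0.034 rect [485.9 136.9] [19.2 18. ] ang 45.0 hsv [14. 14. 97.]
[455. 263.] 58 ztop 0.040 rect [ 453.1 -131.3] [22.8 22.5] ang 89.6 hsv [ 30.    6.  149.5]
[434. 306.] 328 ztop 0.062 rect [344.5 -74.2] [55.4 55.4] ang 41.4 hsv [  2.  148.5 196. ]
[519. 313.] 263 ztop 0.031 rect [ 327.8 -295.4] [51.1 60.9] ang 47.7 hsv [ 30.   6. 148.]
[285. 321.] 383 ztop 0.038 rect [302.9 304. ] [58.6 82.3] ang 6.4 hsv [ 32.  15. 218.]
```

View pics/s4.png

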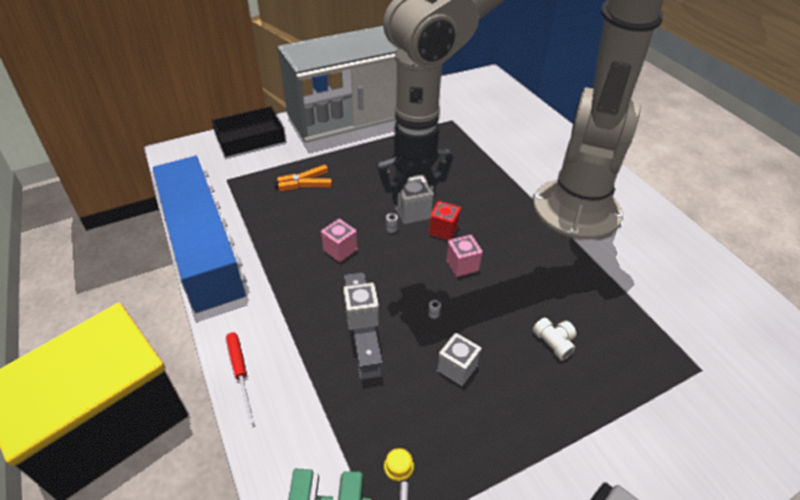

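The heavy tin hangs upright in the gripper (415,198) with about 0.20 m of air below it. The other two tins are in place and the bystanders have not moved, so I'm handing in.

```bash
python3 -c "
from workcell import bot; bot.sign_off()"
```

```text
the job is handed in; nothing more can be done
```

I lifted all three tins, and the wrist force gave about 4.5 N (left), 6.4 N (middle) and 2.1 N (right). The right tin, the lightest, now stands released and upright on the ledge. The left tin is back upright where it started. The middle tin, the heaviest, is held up, upright and still. I handed the job in at about 18 s of robot time.

- **Ledge tin:** its top is at 0.121 m, and it sits within about 2 mm of the bar's centre and in line with it.
- **Held tin:** the tool is at 0.236 m, which leaves roughly 0.20 m of air under the tin. The wrist reads about 6.3 N, and the jaws stayed closed on it at a steady width.
- **Bystanders:** in the last top view the pipe cap, both sockets, the tee and the heat sink are within about 2 mm of their first positions. The clamp's fitted centre differs by about 9 mm. Its pixel position shifted by only about one pixel and nothing went near it, so I put that down to measurement noise.
- **Small disagreements:** the wrist and top cameras differed by about 2 mm in x. The wrist force is noisy by about 1 N, and the 2.1 N and 4.5 N readings are slightly above the stated weight ranges, but the order of the tins is clear.
- **Not re-measured:** in the last top view the arm hid the pink look-alike next to the middle tin. The last scene picture shows it standing in its place.

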